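# Drive the wedge key that locks a printed hub on its shaft

### The arm

A 6-joint arm with a two-finger parallel gripper is mounted at the origin on the work surface. World frame = base frame: x ahead of the robot, y to its left, z up, the work surface at z = 0. Lengths are in m, angles in rad, forces in N, time in s.
With the tool pointing down it reaches from about 0.35 to 0.85 m from the base axis. Payload 8.1 kg.
Tool frame: the origin (TCP) lies midway between the tips of the shut fingers; the grasp point (between the pads) lies 19 mm behind it (hold_point_z is the distance from the TCP to the grasp point, in m); z points along the fingers, y is the line along which they close (so a half turn about z gives the same grasp; the last joint's range is limited). The gripper opens to 85 mm and grips with 20 to 120 N. Pads are 22 mm wide; open, the fingers measure 114 mm over their backs; the gripper's body (76 mm by 85 mm) begins 54 mm behind the grasp point. The pads swing forward as they close: fully open they stand 13 mm farther back than shut.
Start: joints at [1.211, 0.13, 1.488, -0, 1.523, -0.085], TCP at [0.163, 0.577, 0.231] pointing down, gripper open.
Joint ranges: [-2.96, 2.96], [-0.89, 2.26], [0.02, 2.5], [-1.34, 4.48], [0, 2.73], [-2.66, 2.66]. Speed limits (rad/s): [2.39, 2.39, 2.79, 3.14, 3.14, 3.14].

### API

Orientations are given as a unit quaternion [x, y, z, w].
In Python, from rig import * gives the robot as it stands.
- The arm moves only by the tool drive_tool, never from a script. Its argument "targets" is a list of rows, each an object of numbers: "hand": the finger opening in mm, from 0 to 85.4; "x", "y", "z": the shift along the tool's x, y, z in units of 40 mm (1.0 is 40 mm); "rx", "ry", "rz": the turn, a rotation vector about the tool's x, y, z in units of 8 degrees (1.0 is 8 degrees). In form: [{"hand": .., "x": .., "y": .., "z": .., "rx": .., "ry": .., "rz": ..}, ...]. A call has 1 to 20 rows; each row shifts and turns the commanded pose from where the row before left it, along the tool's axes as they then stand; what a row does not reach is not made up. A row lasts 1/10 s, in which the tool goes at most 50 mm and 8.59 degrees, less where a joint would pass 70% of its speed; a pose out of reach is approached as far as the arm can. A call is refused whole if a number of a shift passes 1 or a number of a turn 1, either way. A call with a gripper value outside its range is refused whole. The fingers move at their own pace and stop on an object; "squeeze" is the grip in N (left out, the last holds). Time passes only in rows, so rows that do not move let the fingers close. It gives the time, the measured TCP pose, the force, the opening and the grip force at its end, in the units of the state.
- sense(): the state, without advancing time (a new reading comes with each control period).
- read_camera(name): name is "scene" or "top" or "wrist"; returns a dict with "frame" (480x640x3 uint8, blue, green, red), "range_z" (480x640 float32, m along the optical axis (not along the pixel's ray), 0 where there is no reading), "K" (3x3 intrinsics, pixels), "view" (4x4, takes a point from world to camera coordinates); the wrist camera has in their place "mount" (4x4, takes a point from camera to tool coordinates, whose origin is the TCP and whose axes are the flange's). Camera axes: x right, y down, z forward; pixel columns grow to the right and rows downward; lengths in m; the calibration is good to about 2 mm. The wrist camera is an equidistant fisheye: a pixel r from the principal point sees the ray r / f radians off the axis. A picture is of the moment at which its call begins: read the wrist's pose just before it.
- hand_in(): hands the job in; it is judged then, once.
The state is a dict: "t": time; "q": joint angles; "qvel": joint speeds; "tau": joint torques, N m; "eef_pos": TCP position; "tool_rot": TCP orientation; "ft_force": force on the tool from outside, world axes, zero at the start; "wrist_torque": the same for the moment, N m; "finger_gap": opening from 0.0 (shut) to 1.0 (fully open); "grasp_force": force on a finger pad.
Only numpy, scipy, OpenCV 4.12 (cv2) and the standard library are available. Lean on these libraries where they do the work, as an engineer would, in place of code of your own. Each camera call takes 0.05 s, during which the arm holds its last target. There are 200 camera calls.

### The job

The red printed hub sits loose on its square shaft. Take the orange tapered key from the rack, start it tip down in the gap between shaft and hub, then press or tap it straight down from above until it is fully home and the hub is drawn up tight; leave it standing there. Leave the black straight key where it is, it does not fit.

Things in the scene. Friction and masses are not known exactly. Their poses are not given: they have to be found in the camera images.
- wedge_key: Orange gib key hanging upright by its head in a grey rack (top 68 mm high, two holes 84 mm apart along y). Origin: centre of the blade's lower tip; z up, x across the thickness, y along the width. Blade 56 long, 24 wide, 8 thick at the tip, 21.4 under the head, both faces tapered. Head to grip: 30 (x) x 36 (y), 56 to 86 mm above the origin. Same either way round. Lift it 60 mm straight up.
- gap (a point): Centre of the key gap's mouth, 68 mm above the table, level with the tops of shaft and red hub (nothing there is higher). x points from the 40 mm square aluminium shaft to the hub side, z up. Mouth 26 (x) x 45 (y) mm, funnelled 12 mm down to 11.8 x 31. The key goes in tip down, its x along this x. It first stops by itself with its tip 28 to 30 mm below this point (head's top 57 above).
- hub (a joint): Slide of the red hub (block 114 x 82 mm on a lugged ring flange) along the gap's +x, m: 0 loose, 0.0062 at its stop, tight. Dry friction, no spring back. The key, pushed down with 5 to 11 N (far more at the stop), moves it 0.24 mm per mm. Home is about 25 mm below the first stop: tip 54 mm below the gap's point, head's top 32 mm above it; on the way the key moves 3 mm in +x.
- straight_key: Black untapered key hanging in the rack's other hole: same head, blade 20 mm thick all along, too thick for the gap. Origin at the centre of its tip. Leave it.
Not all that is in view belongs to the job. There is more than one size of the wedge_key; the one meant has the size given above.

How it is judged:
By the outcome, as a careful person would: the job done as asked, in the order asked, and still so for the second after the job is handed in, with the robot touching nothing.
It also fails if it takes over 43 s, if anything falls off the work surface, if the arm or the gripper's body presses on something with over 40 N, if the wrist force passes 120 N, or if a joint passes its speed limit or range.

## Working session

There is one attempt and no reset: what is moved stays moved. The work goes in short steps, Python scripts to look and compute and a tool call to move; the robot and the scene stay as the last step left them, time stands still between calls to the robot, and variables do not carry over. Pictures are saved under pics/ and viewed, at most 10 in all, crops included, and the job is handed in when it is done.

Besides the shell and the picture viewer there is one more tool, called after "Call:" as name(argument=value, ...), one argument or row to a line, values as JSON. drive_tool: Moves the arm, as the interface text tells. Its arguments: {"type":"object","properties":{"targets":{"type":"array","items":{"type":"object","properties":{"hand":{"type":"number"},"x":{"type":"number"},"y":{"type":"number"},"z":{"type":"number"},"rx":{"type":"number"},"ry":{"type":"number"},"rz":{"type":"number"}}}},"squeeze":{"type":"number"}},"required":["targets"]}

```bash
mkdir -p pics; cat > h.py <<'E'
from rig import *
import numpy as np, cv2
def cloud(c):
    K=c["K"];z=c["range_z"];v,u=np.mgrid[:480,:640]
    P=np.stack([(u-K[0,2])/K[0,0]*z,(v-K[1,2])/K[1,1]*z,z],-1)
    T=np.linalg.inv(c["view"]); W=P@T[:3,:3].T+T[:3,3]; W[z<=0]=np.nan
    return W
E
python3 - <<'E'
from h import *
s=sense();print(s)
for n in("top","scene"):
    c=read_camera(n);cv2.imwrite(f"pics/{n}.png",c["frame"]);np.savez(f"{n}.npz",**c);print(n,c["K"],c["view"])
E
```

```text
{'t': 0.0, 'q': array([ 1.21061934e+00,  1.31173080e-01,  1.48930259e+00, -3.77870435e-05,
        1.52300681e+00, -8.53837173e-02]), 'qvel': array([ 5.81843525e-05,  1.74378833e-03, -7.59247330e-04,  5.49400673e-04,
       -8.76018407e-04, -1.45680043e-03]), 'tau': array([ 3.15874504e-04, -5.69407225e+01, -5.00549626e+01, -1.77431452e-04,
        1.50914333e-02, -1.75243525e-05]), 'eef_pos': array([0.1625915 , 0.57696355, 0.23022453]), 'tool_rot': array([ 1.36963779e-01,  9.90575605e-01, -9.25730837e-04, -1.90366379e-04]), 'ft_force': array([-0.44819018, -0.17242624, -0.52141185]), 'wrist_torque': array([-0.00947171, -0.02172508,  0.00500048]), 'grasp_force': 0.0, 'finger_gap': 0.9990243291997025}
top [[495.08274644   0.         308.88971196]
 [  0.         495.08274644 242.37319097]
 [  0.           0.           1.        ]] [[-6.61409023e-03 -9.99978121e-01 -1.07304643e-04  2.03405387e-02]
 [-9.94764352e-01  6.59054859e-03 -1.01982590e-01  5.72942843e-01]
 [ 1.01981066e-01 -5.67779221e-04 -9.94786178e-01  9.29317711e-01]
 [ 0.00000000e+00  0.00000000e+00  0.00000000e+00  1.00000000e+00]]
scene [[462.50801029   0.         318.57077579]
 [  0.         462.50801029 243.41586228]
 [  0.           0.           1.        ]] [[-5.93266608e-01  8.05005798e-01 -6.29919180e-04  3.52898898e-01]
 [ 6.53240452e-01  4.80962240e-01 -5.84766821e-01 -3.33491613e-01]
 [-4.70437715e-01 -3.47334117e-01 -8.11201188e-01  1.18667432e+00]
 [ 0.00000000e+00  0.00000000e+00  0.00000000e+00  1.00000000e+00]]
```

View pics/top.png

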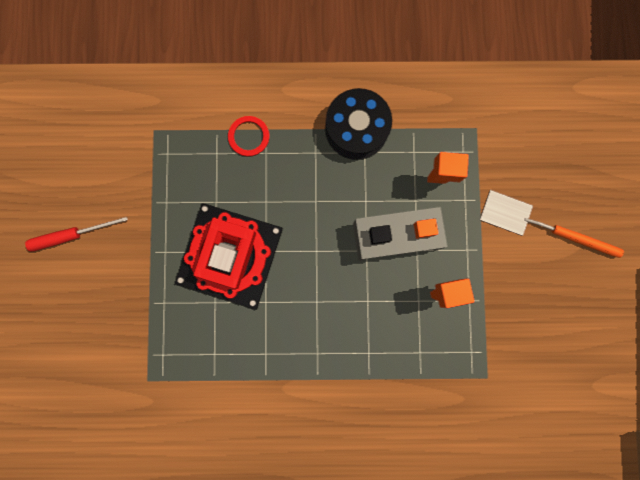

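View pics/scene.png

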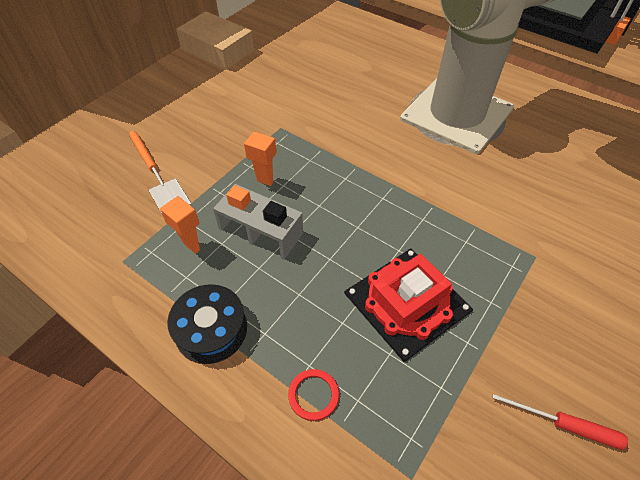

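Candidates (top): the orange head in the rack at (427,228), and free-standing orange keys at (452,165) and (455,293). The rack one fits "hanging in the rack beside the black key"; I'll check head size by measurement and an enlarged crop. The red hub is at (223,255) with the aluminium shaft inside it.

```bash
cat > m.py <<'E'
from h import *
def rect(W,mask,nm):
    p=W[mask]; p=p[np.isfinite(p[:,0])]
    if len(p)<8: print(nm,len(p));return
    r=cv2.minAreaRect((p[:,:2]*1000).astype(np.float32))
    print(nm,"n",len(p),"z",np.round(np.percentile(p[:,2],[2,50,98])*1000,1),"ctr",np.round(r[0],1),"size",np.round(r[1],1),"ang",round(r[2],1))
for n in("top","scene"):
    c=dict(np.load(n+".npz")); W=cloud(c); hsv=cv2.cvtColor(c["frame"],cv2.COLOR_BGR2HSV).astype(int)
    h,s,v=hsv[...,0],hsv[...,1],hsv[...,2]; z=W[...,2]
    R=(W[...,0]>.25)&(W[...,0]<.8)&(abs(W[...,1])<.4)
    org=(h>=7)&(h<=17)&(s>190)&R&(z>.05)
    k,l,st,_=cv2.connectedComponentsWithStats(org.astype(np.uint8))
    print(n)
    for i in range(1,k):
        if st[i,4]<30: continue
        m=l==i; zt=np.nanpercentile(z[m],90)
        print(st[i]); rect(W,m&(abs(z-zt)<.004),"orange top")
    rect(W,R&(v<60)&(z>.075)&(z<.11)&(W[...,1]<0),"black")
    m=R&(s<60)&(z>.06)&(z<.073)&(W[...,1]<0); rect(W,m,"rack")
    m=R&(W[...,1]>.05)&(z>.064)&(z<.073)
    rect(W,m&((h<6)|(h>174))&(s>150),"hubtop"); rect(W,m&(s<70)&(v>120),"shaft"); rect(W,R&(W[...,1]>.05)&(z>.062)&(z<.09),"all")
c=np.load("top.npz")["frame"]; a=cv2.resize(c[150:320,350:490],None,fx=3,fy=3,interpolation=cv2.INTER_CUBIC)
b=cv2.resize(c[200:305,175:285],None,fx=3.4,fy=3.4,interpolation=cv2.INTER_CUBIC)
o=np.zeros((510,800,3),np.uint8);o[:a.shape[0],:420]=a;o[:b.shape[0],424:424+b.shape[1]]=b[:,:376];cv2.imwrite("pics/crop.png",o)
E
python3 m.py
```

```text
top
[432 152  36  30 904]
orange top n 637 z [122.1 124.3 127.4] ctr [ 700.5 -238.8] size [51.4 42.9] ang 84.1
[414 219  24  19 353]
orange top n 296 z [ 96.8  98.8 101.8] ctr [ 591.4 -195.4] size [29.2 35.9] ang 7.8
[435 279  39  29 854]
orange top n 682 z [122.4 124.5 127.8] ctr [ 474.3 -237.9] size [42.5 51.7] ang 10.9
black n 355 z [ 79.8  98.4 101.9] ctr [ 580.2 -112. ] size [29.2 35.5] ang 7.8
rack n 2688 z [65.  68.7 72.1] ctr [ 586.4 -154.4] size [ 76.2 161.1] ang 7.6
hubtop n 1802 z [65.4 69.3 72.3] ctr [551.4 175.5] size [ 82.7 114.3] ang 72.5
shaft n 492 z [65.4 69.3 72.5] ctr [543.1 178.1] size [40.4 44.6] ang 72.4
all n 2387 z [63.8 69.3 72.7] ctr [551.4 175.5] size [ 82.7 114.3] ang 72.5
scene
[244 138  32  34 507]
orange top n 77 z [113.2 116.8 120.5] ctr [ 484.7 -228.3] size [30.9 62.6] ang 50.4
[227 191  24  19 188]
orange top n 44 z [91.3 94.6 97.7] ctr [ 599.9 -189.4] size [21.3 41.6] ang 47.7
[162 209  37  32 490]
orange top n 82 z [114.2 118.  121.6] ctr [ 713.4 -229.5] size [27.9 58.2] ang 38.1
black n 377 z [76.2 95.7 98.9] ctr [ 581.2 -114.5] size [31.5 36.7] ang 8.2
rack n 1746 z [61.3 66.9 70. ] ctr [ 586.5 -157.1] size [ 80.  162.9] ang 7.6
hubtop n 1732 z [64.5 67.1 69.7] ctr [552.1 172.5] size [ 82.6 115.6] ang 71.9
shaft n 482 z [64.4 67.1 69.8] ctr [542.6 175.6] size [40.4 43.7] ang 72.2
all n 2352 z [62.8 67.  69.7] ctr [552.  172.6] size [ 82.6 115.8] ang 72.2
```

View pics/crop.png

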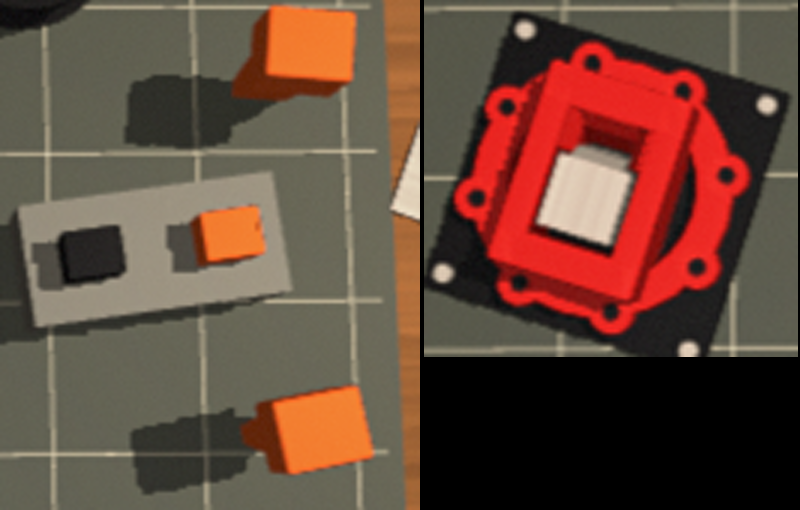

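In the crop, the rack's orange head at about (230,233) measures 29 x 36 mm, as described. The two free-standing keys are oversize decoys (43 x 51). In the right half the gap is the dark opening above the pale shaft, on the +x side. Next I'll look at the hub from close by.

Call:
drive_tool(
  targets=[
    {"x":-0.95,"y":-0.57,"z":-0.06,"hand":85},
    {"x":-0.95,"y":-0.57,"z":-0.06},
    {"x":-0.95,"y":-0.57,"z":-0.06},
    {"x":-0.95,"y":-0.57,"z":-0.06},
    {"x":-0.95,"y":-0.57,"z":-0.06},
    {"x":-0.95,"y":-0.57,"z":-0.06},
    {"x":-0.95,"y":-0.57,"z":-0.06},
    {"x":-0.95,"y":-0.57,"z":-0.06},
    {"x":-0.95,"y":-0.57,"z":-0.06},
    {"x":-0.95,"y":-0.57,"z":-0.06},
    {"x":-0.95,"y":-0.57,"z":-0.06},
    {"x":-0.95,"y":-0.57,"z":-0.06},
    {"x":0},
    {"x":0},
  ],
)

```text
schema error: expected keys hand, x, y, z, rx, ry, rz
```

```bash
cat >> h.py <<'E'
from scipy.spatial.transform import Rotation as Rot
def wrist(name):
    s=sense(); c=read_camera("wrist"); cv2.imwrite(f"pics/{name}.png",c["frame"])
    K=c["K"]; f=K[0,0]; v,u=np.mgrid[:480,:640]; a=(u-K[0,2])/K[0,0]; b=(v-K[1,2])/K[1,1]
    th=np.hypot(a,b); k=np.where(th>1e-9,np.tan(np.minimum(th,1.4))/np.maximum(th,1e-9),1)
    z=c["range_z"]; P=np.stack([a*k*z,b*k*z,z],-1); M=c["mount"]
    P=P@M[:3,:3].T+M[:3,3]; W=P@Rot.from_quat(s["tool_rot"]).as_matrix().T+s["eef_pos"]; W[z<=0]=np.nan
    np.savez(name+".npz",W=W,frame=c["frame"],K=K,mount=M,pos=s["eef_pos"],rot=s["tool_rot"]); return s,c,W
def info():
    s=sense(); R=Rot.from_quat(s["tool_rot"]).as_matrix()
    print("t",round(s["t"],2),"pos",np.round(s["eef_pos"]*1000,1),"xdir",round(np.degrees(np.arctan2(R[1,0],R[0,0])),2),"ydir",round(np.degrees(np.arctan2(R[1,1],R[0,1])),2),"tilt",np.round(R[:,2],4),"F",np.round(s["ft_force"],1),"gap",round(s["finger_gap"]*85.4,1),"grip",round(s["grasp_force"],1)); return s
def to(p,yd=None,n=1):
    s=sense(); R=Rot.from_quat(s["tool_rot"]).as_matrix()
    d=R.T@(np.array(p)/1000-s["eef_pos"])/.04
    print("units",np.round(d,3),"per row",np.round(d/n,3))
    if yd is not None:
        e=yd-np.degrees(np.arctan2(R[1,1],R[0,1])); e=(e+90)%180-90; print("rz units",round(-e/8,3))
E
python3 - <<'E'
from h import *
info(); s,c,W=wrist("w1"); print(c["K"],c["mount"])
E
```

```text
t 0.1 pos [162.6 577.  230.4] xdir 164.25 ydir 74.25 tilt [-6.0e-04 -1.6e-03 -1.0e+00] F [-0.5 -0.1  0.4] gap 85.6 grip 0.0
[[371.64829954   0.         321.1056081 ]
 [  0.         371.64829954 238.08314062]
 [  0.           0.           1.        ]] [[ 5.11807905e-04 -9.51026646e-01 -3.09108488e-01  7.89067666e-02]
 [ 9.99999849e-01  4.25452990e-04  3.46773714e-04 -9.04576747e-04]
 [-1.98279912e-04 -3.09108619e-01  9.51026720e-01 -1.42304545e-01]
 [ 0.00000000e+00  0.00000000e+00  0.00000000e+00  1.00000000e+00]]
```

View pics/w1.png

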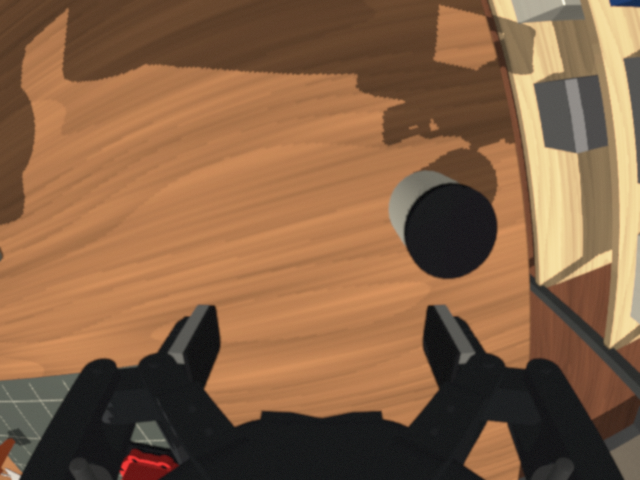

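The move was refused because every row needs all keys. The picture shows only the table under the start pose, with a black can at (450,230) and the fingers at (190,340) and (455,340). I'll resend the move.

Call:
drive_tool(
  targets=[
    {"hand":85,"x":-0.95,"y":-0.57,"z":-0.06,"rx":0,"ry":0,"rz":0},
    {"hand":85,"x":-0.95,"y":-0.57,"z":-0.06,"rx":0,"ry":0,"rz":0},
    {"hand":85,"x":-0.95,"y":-0.57,"z":-0.06,"rx":0,"ry":0,"rz":0},
    {"hand":85,"x":-0.95,"y":-0.57,"z":-0.06,"rx":0,"ry":0,"rz":0},
    {"hand":85,"x":-0.95,"y":-0.57,"z":-0.06,"rx":0,"ry":0,"rz":0},
    {"hand":85,"x":-0.95,"y":-0.57,"z":-0.06,"rx":0,"ry":0,"rz":0},
    {"hand":85,"x":-0.95,"y":-0.57,"z":-0.06,"rx":0,"ry":0,"rz":0},
    {"hand":85,"x":-0.95,"y":-0.57,"z":-0.06,"rx":0,"ry":0,"rz":0},
    {"hand":85,"x":-0.95,"y":-0.57,"z":-0.06,"rx":0,"ry":0,"rz":0},
    {"hand":85,"x":-0.95,"y":-0.57,"z":-0.06,"rx":0,"ry":0,"rz":0},
    {"hand":85,"x":-0.95,"y":-0.57,"z":-0.06,"rx":0,"ry":0,"rz":0},
    {"hand":85,"x":-0.95,"y":-0.57,"z":-0.06,"rx":0,"ry":0,"rz":0},
    {"hand":85,"x":0,"y":0,"z":0,"rx":0,"ry":0,"rz":0},
    {"hand":85,"x":0,"y":0,"z":0,"rx":0,"ry":0,"rz":0},
  ],
)

```text
t: 1.55
eef_pos: [0.5277, 0.1895, 0.2596]
tool_rot: [0.138, 0.99, -0.0, -0.001]
ft_force: [-0.5, 0.0, 0.4]
finger_gap: 0.995
grasp_force: 0.0
```

```bash
python3 - <<'E'
from h import *
info(); s,c,W=wrist("w2")
from m import rect
hsv=cv2.cvtColor(c["frame"],cv2.COLOR_BGR2HSV).astype(int);h,s_,v=hsv[...,0],hsv[...,1],hsv[...,2];z=W[...,2]
R=(abs(W[...,0]-.55)<.12)&(abs(W[...,1]-.175)<.12)
m=R&(z>.062)&(z<.075); red=((h<6)|(h>174))&(s_>150)
rect(W,m&red,"hub");rect(W,m&~red&(s_<80),"shaft")
# profile along gap axis
a=np.radians(-17.6);ex=np.array([np.cos(a),np.sin(a)]);ey=np.array([-ex[1],ex[0]])
d=W[...,:2]-[.552,.174]; X=d@ex*1000;Y=d@ey*1000
sel=R&(abs(Y)<6)
for x in range(-64,64,2):
    q=sel&(X>=x)&(X<x+2)
    if q.sum(): print(x,q.sum(),np.round(np.nanmedian(z[q])*1000,1),np.median(c["frame"][q],0).astype(int))
E
```

```text
t 1.55 pos [527.7 189.5 259.6] xdir 164.12 ydir 74.12 tilt [-0.0011  0.     -1.    ] F [-0.5  0.   0.4] gap 85.0 grip 0.0
top
[432 152  36  30 904]
orange top n 637 z [122.1 124.3 127.4] ctr [ 700.5 -238.8] size [51.4 42.9] ang 84.1
[414 219  24  19 353]
orange top n 296 z [ 96.8  98.8 101.8] ctr [ 591.4 -195.4] size [29.2 35.9] ang 7.8
[435 279  39  29 854]
orange top n 682 z [122.4 124.5 127.8] ctr [ 474.3 -237.9] size [42.5 51.7] ang 10.9
black n 355 z [ 79.8  98.4 101.9] ctr [ 580.2 -112. ] size [29.2 35.5] ang 7.8
rack n 2688 z [65.  68.7 72.1] ctr [ 586.4 -154.4] size [ 76.2 161.1] ang 7.6
hubtop n 1802 z [65.4 69.3 72.3] ctr [551.4 175.5] size [ 82.7 114.3] ang 72.5
shaft n 492 z [65.4 69.3 72.5] ctr [543.1 178.1] size [40.4 44.6] ang 72.4
all n 2387 z [63.8 69.3 72.7] ctr [551.4 175.5] size [ 82.7 114.3] ang 72.5
scene
[244 138  32  34 507]
orange top n 77 z [113.2 116.8 120.5] ctr [ 484.7 -228.3] size [30.9 62.6] ang 50.4
[227 191  24  19 188]
orange top n 44 z [91.3 94.6 97.7] ctr [ 599.9 -189.4] size [21.3 41.6] ang 47.7
[162 209  37  32 490]
orange top n 82 z [114.2 118. 
[... 1352 characters left out ...]
 246 250]
-2 32 67.5 [239 246 250]
0 24 67.6 [239 246 250]
2 28 67.8 [239 246 250]
4 26 67.9 [239 245 250]
6 23 67.4 [239 246 250]
8 27 67.5 [235 242 248]
10 16 65.5 [210 221 229]
12 2 61.8 [180 190 205]
14 24 60.4 [142 151 178]
16 3 56.0 [ 95 101 152]
18 2 55.6 [ 91  97 149]
26 59 37.7 [ 28  31 127]
28 67 51.3 [ 28  30 127]
30 41 57.6 [ 39  41 180]
32 41 61.6 [ 40  41 180]
34 40 65.8 [ 39  42 180]
36 24 67.2 [ 58  59 235]
38 23 67.9 [ 71  74 252]
40 24 68.0 [ 72  75 252]
42 19 67.5 [ 73  76 253]
44 21 67.5 [ 72  75 253]
46 25 67.5 [ 72  75 253]
48 22 67.7 [ 71  75 252]
50 23 68.0 [ 71  74 252]
52 20 67.6 [ 71  74 252]
54 21 67.5 [ 71  74 251]
56 21 67.7 [ 76  81 244]
58 3 66.7 [ 87  95 209]
```

View pics/w2.png

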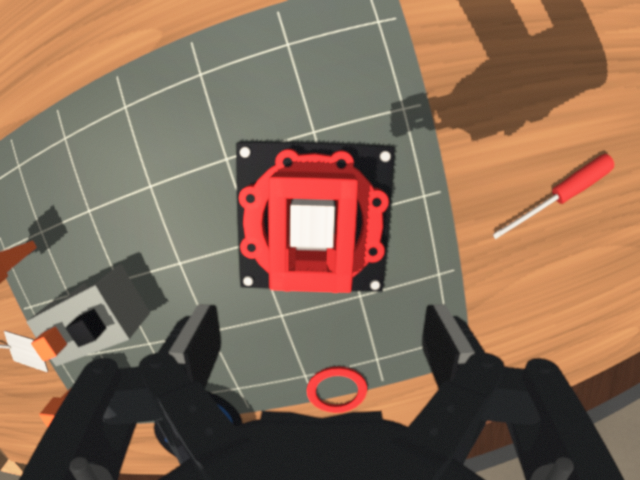

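The wrist view puts the gap mouth at about pixel (312,262), between the shaft (312,225) and the hub's far wall. That gives world (573.0,165.3), top at 67.7 mm, gap +x at about -17.8°, agreeing with the fixed cameras to 1-3 mm. Next, over the key.

Call:
drive_tool(
  targets=[
    {"hand":85,"x":-0.42,"y":-0.89,"z":0.15,"rx":0,"ry":0,"rz":0},
    {"hand":85,"x":-0.42,"y":-0.89,"z":0.15,"rx":0,"ry":0,"rz":0},
    {"hand":85,"x":-0.42,"y":-0.89,"z":0.15,"rx":0,"ry":0,"rz":0},
    {"hand":85,"x":-0.42,"y":-0.89,"z":0.15,"rx":0,"ry":0,"rz":0},
    {"hand":85,"x":-0.42,"y":-0.89,"z":0.15,"rx":0,"ry":0,"rz":0},
    {"hand":85,"x":-0.42,"y":-0.89,"z":0.15,"rx":0,"ry":0,"rz":0},
    {"hand":85,"x":-0.42,"y":-0.89,"z":0.15,"rx":0,"ry":0,"rz":0},
    {"hand":85,"x":-0.42,"y":-0.89,"z":0.15,"rx":0,"ry":0,"rz":0},
    {"hand":85,"x":-0.42,"y":-0.89,"z":0.15,"rx":0,"ry":0,"rz":0},
    {"hand":85,"x":-0.42,"y":-0.89,"z":0.15,"rx":0,"ry":0,"rz":0},
    {"hand":85,"x":0,"y":0,"z":0,"rx":0,"ry":0,"rz":0.92},
    {"hand":85,"x":0,"y":0,"z":0,"rx":0,"ry":0,"rz":0.92},
    {"hand":85,"x":0,"y":0,"z":0,"rx":0,"ry":0,"rz":0.92},
    {"hand":85,"x":0,"y":0,"z":0,"rx":0,"ry":0,"rz":0.92},
    {"hand":85,"x":0,"y":0,"z":0,"rx":0,"ry":0,"rz":0.92},
    {"hand":85,"x":0,"y":0,"z":0,"rx":0,"ry":0,"rz":0.92},
    {"hand":85,"x":0,"y":0,"z":0,"rx":0,"ry":0,"rz":0.92},
    {"hand":85,"x":0,"y":0,"z":0,"rx":0,"ry":0,"rz":0.92},
    {"hand":85,"x":0,"y":0,"z":0,"rx":0,"ry":0,"rz":0.92},
    {"hand":85,"x":0,"y":0,"z":0,"rx":0,"ry":0,"rz":0},
  ],
)

```text
t: 3.6
eef_pos: [0.5927, -0.1959, 0.2]
tool_rot: [0.656, 0.755, 0.0, -0.0]
ft_force: [0.3, 0.9, 0.2]
finger_gap: 0.994
grasp_force: 0.0
```

```bash
sed -i '/^for n in/,$d' m.py; cat >> m.py <<'E'
def key(name,zlo=.085,zhi=.11):
    s,c,W=wrist(name)
    hsv=cv2.cvtColor(c["frame"],cv2.COLOR_BGR2HSV).astype(int);h,s_,v=hsv[...,0],hsv[...,1],hsv[...,2];z=W[...,2]
    R=(np.hypot(W[...,0]-.592,W[...,1]+.197)<.05)
    o=R&(h>=5)&(h<=17)&(s_>190); rect(W,o&(z>zlo)&(z<zhi),"keytop")
    zt=np.nanmedian(z[o&(z>zlo)&(z<zhi)]); rect(W,o&(abs(z-zt)<.003),"keytop tight")
    B=(np.hypot(W[...,0]-.581,W[...,1]+.114)<.04); rect(W,B&(z>.095)&(z<.105),"black")
    rect(W,(s_<60)&(z>.065)&(z<.071)&(np.hypot(W[...,0]-.587,W[...,1]+.155)<.1),"rack")
E
python3 - <<'E'
from m import *
info(); key("w3")
E
```

```text
t 3.6 pos [ 592.7 -195.9  200. ] xdir 98.03 ydir 8.03 tilt [-2.e-04  4.e-04 -1.e+00] F [0.3 0.9 0.2] gap 84.9 grip 0.0
keytop n 169 z [85.3 90.3 97.1] ctr [ 590.5 -182.1] size [25.2  1.5] ang 7.5
keytop tight n 90 z [87.4 88.9 93. ] ctr [ 590.3 -182.1] size [24.7  1.3] ang 8.1
black n 2463 z [96.  97.6 99.2] ctr [ 582.  -116.2] size [30.1 35.4] ang 7.7
rack n 15691 z [66.2 67.7 69.2] ctr [ 587.7 -158.7] size [ 76.8 161.3] ang 7.7
```

View pics/w3.png

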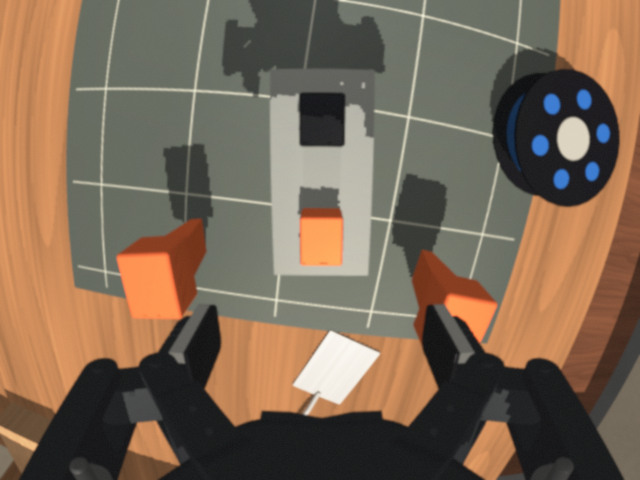

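The rack key's head is at (321,237) between the fingers, with the black key at (322,118). The colour threshold missed the bright top face, so I'll re-measure from depth.

```bash
python3 - <<'E'
from m import *
d=np.load("w3.npz");W=d["W"];z=W[...,2]
rect(W,(z>.095)&(z<.105)&(np.hypot(W[...,0]-.593,W[...,1]+.199)<.032),"keytop")
to((593.2,-199.2,70),7.7)
E
```

```text
keytop n 2057 z [95.9 97.6 99. ] ctr [ 593.1 -199.9] size [29.2 36.2] ang 7.1
units [-7.90e-02  3.00e-03  3.25e+00] per row [-7.90e-02  3.00e-03  3.25e+00]
rz units 0.072
```

Call:
drive_tool(
  squeeze=70,
  targets=[
    {"hand":85,"x":-0.09,"y":0,"z":0.5,"rx":0,"ry":0,"rz":0.06},
    {"hand":85,"x":0,"y":0,"z":0.6,"rx":0,"ry":0,"rz":0},
    {"hand":85,"x":0,"y":0,"z":0.6,"rx":0,"ry":0,"rz":0},
    {"hand":85,"x":0,"y":0,"z":0.6,"rx":0,"ry":0,"rz":0},
    {"hand":85,"x":0,"y":0,"z":0.6,"rx":0,"ry":0,"rz":0},
    {"hand":70,"x":0,"y":0,"z":0.3,"rx":0,"ry":0,"rz":0},
    {"hand":50,"x":0,"y":0,"z":0,"rx":0,"ry":0,"rz":0},
    {"hand":36,"x":0,"y":0,"z":0,"rx":0,"ry":0,"rz":0},
    {"hand":36,"x":0,"y":0,"z":0,"rx":0,"ry":0,"rz":0},
    {"hand":36,"x":0,"y":0,"z":0,"rx":0,"ry":0,"rz":0},
  ],
)

```text
t: 4.65
eef_pos: [0.5941, -0.2018, 0.0739]
tool_rot: [0.659, 0.752, 0.0, 0.001]
ft_force: [0.4, -0.4, 0.3]
finger_gap: 0.419
grasp_force: 0.0
```

```bash
python3 - <<'E'
from m import *
info()
E
```

```text
t 4.65 pos [ 594.1 -201.8   73.9] xdir 97.56 ydir 7.56 tilt [ 0.0025 -0.001  -1.    ] F [ 0.4 -0.4  0.3] gap 35.8 grip 0.0
```

Call:
drive_tool(
  squeeze=70,
  targets=[
    {"hand":36,"x":0.05,"y":-0.02,"z":0.07,"rx":0,"ry":0,"rz":0},
    {"hand":36,"x":0,"y":0,"z":0,"rx":0,"ry":0,"rz":0},
    {"hand":15,"x":0,"y":0,"z":0,"rx":0,"ry":0,"rz":0},
    {"hand":15,"x":0,"y":0,"z":0,"rx":0,"ry":0,"rz":0},
    {"hand":15,"x":0,"y":0,"z":0,"rx":0,"ry":0,"rz":0},
    {"hand":15,"x":0,"y":0,"z":0,"rx":0,"ry":0,"rz":0},
    {"hand":15,"x":0,"y":0,"z":0,"rx":0,"ry":0,"rz":0},
  ],
)

```text
t: 5.35
eef_pos: [0.5921, -0.1995, 0.0695]
tool_rot: [0.659, 0.752, 0.0, 0.0]
ft_force: [-0.7, 0.1, 4.5]
finger_gap: 0.34
grasp_force: 69.3
```

```bash
python3 - <<'E'
from m import *
info()
E
```

```text
t 5.35 pos [ 592.1 -199.5   69.5] xdir 97.54 ydir 7.54 tilt [ 2.e-04 -1.e-04 -1.e+00] F [-0.7  0.1  4.5] gap 29.1 grip 69.3
```

Call:
drive_tool(
  targets=[
    {"hand":15,"x":0,"y":0,"z":-0.15,"rx":0,"ry":0,"rz":0},
    {"hand":15,"x":0,"y":0,"z":-0.4,"rx":0,"ry":0,"rz":0},
    {"hand":15,"x":0,"y":0,"z":-0.6,"rx":0,"ry":0,"rz":0},
    {"hand":15,"x":0,"y":0,"z":-0.6,"rx":0,"ry":0,"rz":0},
    {"hand":15,"x":0,"y":0,"z":-0.6,"rx":0,"ry":0,"rz":0},
    {"hand":15,"x":0,"y":0,"z":-0.4,"rx":0,"ry":0,"rz":0},
    {"hand":15,"x":0,"y":0,"z":0,"rx":0,"ry":0,"rz":0},
    {"hand":15,"x":0,"y":0,"z":0,"rx":0,"ry":0,"rz":0},
  ],
)

```text
t: 6.15
eef_pos: [0.592, -0.1995, 0.1792]
tool_rot: [0.659, 0.752, 0.0, 0.0]
ft_force: [-0.1, -0.5, -1.5]
finger_gap: 0.34
grasp_force: 69.1
```

```bash
python3 - <<'E'
from m import *
info(); to((573,165.3,185),-17.8,10)
s,c,W=wrist("w4"); t=read_camera("scene"); Ws=cloud(t)
hsv=cv2.cvtColor(t["frame"],cv2.COLOR_BGR2HSV).astype(int);z=Ws[...,2]
o=(hsv[...,0]>=5)&(hsv[...,0]<=17)&(hsv[...,1]>150)&(np.hypot(Ws[...,0]-.592,Ws[...,1]+.2)<.04)
print("key z range",np.round(np.nanpercentile(z[o],[1,50,99])*1000,1),o.sum())
rect(Ws,o&(z<.13),"lower")
a=c["frame"]; b=t["frame"][100:340,100:420]; out=np.hstack([cv2.resize(a,(400,300)),cv2.resize(b,(400,300))]); cv2.imwrite("pics/c4.png",out)
E
```

```text
t 6.15 pos [ 592.  -199.5  179.2] xdir 97.54 ydir 7.54 tilt [ 3.e-04 -1.e-04 -1.e+00] F [-0.1 -0.5 -1.5] gap 29.1 grip 69.1
units [ 9.103  0.726 -0.145] per row [ 0.91   0.073 -0.015]
rz units 3.167
key z range [122.3 185.7 222.9] 545
lower n 35 z [120.7 124.8 129.6] ctr [ 593.5 -196.4] size [ 8.7 24.6] ang 27.4
```

View pics/c4.png

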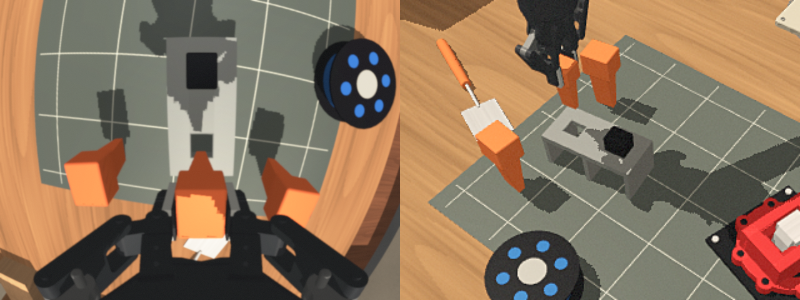

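The key hangs upright in the fingers (left: head at (200,215), tip at (205,158)). The rack hole is empty and the black key is still in place. Next, over the gap.

Call:
drive_tool(
  targets=[
    {"hand":15,"x":0.5,"y":0.07,"z":0,"rx":0,"ry":0,"rz":0},
    {"hand":15,"x":0.95,"y":0.07,"z":0,"rx":0,"ry":0,"rz":0},
    {"hand":15,"x":0.95,"y":0.07,"z":0,"rx":0,"ry":0,"rz":0},
    {"hand":15,"x":0.95,"y":0.07,"z":0,"rx":0,"ry":0,"rz":0},
    {"hand":15,"x":0.95,"y":0.07,"z":0,"rx":0,"ry":0,"rz":0},
    {"hand":15,"x":0.95,"y":0.07,"z":0,"rx":0,"ry":0,"rz":0},
    {"hand":15,"x":0.95,"y":0.07,"z":0,"rx":0,"ry":0,"rz":0},
    {"hand":15,"x":0.95,"y":0.07,"z":0,"rx":0,"ry":0,"rz":0},
    {"hand":15,"x":0.95,"y":0.07,"z":0,"rx":0,"ry":0,"rz":0},
    {"hand":15,"x":0.6,"y":0.05,"z":0,"rx":0,"ry":0,"rz":0},
    {"hand":15,"x":0.4,"y":0.05,"z":0,"rx":0,"ry":0,"rz":0},
    {"hand":15,"x":0,"y":0,"z":0,"rx":0,"ry":0,"rz":0.8},
    {"hand":15,"x":0,"y":0,"z":0,"rx":0,"ry":0,"rz":0.8},
    {"hand":15,"x":0,"y":0,"z":0,"rx":0,"ry":0,"rz":0.8},
    {"hand":15,"x":0,"y":0,"z":0,"rx":0,"ry":0,"rz":0.77},
    {"hand":15,"x":0,"y":0,"z":0,"rx":0,"ry":0,"rz":0},
    {"hand":15,"x":0,"y":0,"z":0,"rx":0,"ry":0,"rz":0},
  ],
)

```text
t: 7.95
eef_pos: [0.573, 0.1647, 0.1785]
tool_rot: [0.807, 0.59, -0.001, -0.0]
ft_force: [0.3, -0.9, -0.0]
finger_gap: 0.337
grasp_force: 69.0
```

```bash
python3 - <<'E'
from m import *
s=info(); to((573,165.3,185),-17.8)
s,c,W=wrist("w5"); z=W[...,2]
# hub seen again + tip of key, in tool coords
hsv=cv2.cvtColor(c["frame"],cv2.COLOR_BGR2HSV).astype(int)
R=(abs(W[...,0]-.55)<.12)&(abs(W[...,1]-.175)<.12)
red=((hsv[...,0]<5)|(hsv[...,0]>174))&(hsv[...,1]>150)
rect(W,R&red&(z>.064)&(z<.072),"hub"); rect(W,R&(hsv[...,1]<80)&(z>.064)&(z<.072),"shaft")
o=(hsv[...,0]>=6)&(hsv[...,0]<=20)&(hsv[...,1]>150)&(z>.11)&(z<.25)&R
L=(W[o]-s["eef_pos"])@Rot.from_quat(s["tool_rot"]).as_matrix()*1000
for a in range(-30,62,6):
    q=(L[:,2]>=a)&(L[:,2]<a+6)
    if q.sum()>4: print(a,q.sum(),"y",np.round(np.percentile(L[q,1],[2,50,98]),1),"x",np.round(np.percentile(L[q,0],[2,50,98]),1))
cv2.imwrite("pics/c5.png",c["frame"])
E
```

```text
t 7.95 pos [573.  164.7 178.5] xdir 72.32 ydir -17.68 tilt [-1.2e-03 -4.0e-04 -1.0e+00] F [ 0.3 -0.9 -0. ] gap 28.8 grip 69.0
units [ 0.015 -0.004 -0.162] per row [ 0.015 -0.004 -0.162]
rz units 0.016
hub n 9753 z [65.2 67.6 69. ] ctr [552.8 171.5] size [ 82.7 114.9] ang 72.0
shaft n 3118 z [65.1 67.7 69.1] ctr [543.8 174.5] size [40.6 43.2] ang 72.2
-30 6538 y [-13.6   0.5  14.6] x [-16.4   3.   17.5]
-24 545 y [-13.3   0.8  14.3] x [16.7 17.3 17.9]
-18 547 y [-13.1   0.5  14.3] x [16.6 17.2 17.9]
-12 421 y [-13.    0.5  14.2] x [16.8 17.3 17.9]
-6 366 y [-12.8   0.5  13.6] x [16.6 17.2 17.8]
0 24 y [-7.3  1.7  8. ] x [16.4 17.1 17.4]
12 109 y [-7.4  0.9  8.4] x [11.  11.6 12. ]
18 146 y [-7.1  0.4  8. ] x [10.8 11.3 11.7]
24 150 y [-6.9  0.2  7.3] x [10.7 11.2 11.9]
30 106 y [-6.2  0.4  6.9] x [11.  11.4 11.8]
36 90 y [-4.9  0.9  6.3] x [10.7 11.2 11.8]
42 87 y [-4.6  0.4  5.2] x [10.8 11.2 11.9]
48 46 y [-3.   0.4  4.8] x [11.1 11.4 11.8]
54 26 y [-2.1  1.   4.1] x [10.8 11.2 11.6]
```

View pics/c5.png

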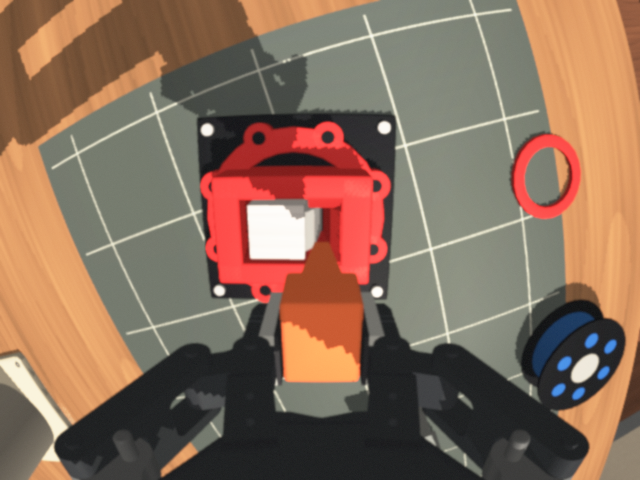

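The key is straight and centred in the hand, offset about 0.7 mm, with its tip over the gap at (322,250). I'll lower it into the funnel.

Call:
drive_tool(
  targets=[
    {"hand":15,"x":0.025,"y":-0.01,"z":0.3,"rx":0,"ry":0,"rz":0.02},
    {"hand":15,"x":0,"y":0,"z":0.4,"rx":0,"ry":0,"rz":0},
    {"hand":15,"x":0,"y":0,"z":0.4,"rx":0,"ry":0,"rz":0},
    {"hand":15,"x":0,"y":0,"z":0.3,"rx":0,"ry":0,"rz":0},
    {"hand":15,"x":0,"y":0,"z":0.2,"rx":0,"ry":0,"rz":0},
    {"hand":15,"x":0,"y":0,"z":0.1,"rx":0,"ry":0,"rz":0},
    {"hand":15,"x":0,"y":0,"z":0,"rx":0,"ry":0,"rz":0},
    {"hand":15,"x":0,"y":0,"z":0,"rx":0,"ry":0,"rz":0},
  ],
)

```text
t: 8.8
eef_pos: [0.5735, 0.1664, 0.1118]
tool_rot: [0.809, 0.588, 0.0, 0.0]
ft_force: [-0.1, -0.3, -0.4]
finger_gap: 0.338
grasp_force: 69.3
```

```bash
python3 -c "
from m import *
info()"
```

```text
t 8.8 pos [573.5 166.4 111.8] xdir 72.02 ydir -17.98 tilt [ 7.e-04  2.e-04 -1.e+00] F [-0.1 -0.3 -0.4] gap 28.8 grip 69.3
```

Call:
drive_tool(
  targets=[
    {"hand":15,"x":0,"y":0,"z":0.06,"rx":0,"ry":0,"rz":0},
    {"hand":15,"x":0,"y":0,"z":0.06,"rx":0,"ry":0,"rz":0},
    {"hand":15,"x":0,"y":0,"z":0.06,"rx":0,"ry":0,"rz":0},
    {"hand":15,"x":0,"y":0,"z":0.06,"rx":0,"ry":0,"rz":0},
    {"hand":15,"x":0,"y":0,"z":0.05,"rx":0,"ry":0,"rz":0},
    {"hand":15,"x":0,"y":0,"z":0,"rx":0,"ry":0,"rz":0},
  ],
)

```text
t: 9.4
eef_pos: [0.5735, 0.1662, 0.0996]
tool_rot: [0.809, 0.588, 0.0, 0.0]
ft_force: [3.1, -0.5, -1.8]
finger_gap: 0.336
grasp_force: 69.3
```

```bash
python3 -c "
from m import *
info()"
```

```text
t 9.4 pos [573.5 166.2  99.6] xdir 72.02 ydir -17.98 tilt [ 8.e-04 -1.e-04 -1.e+00] F [ 3.1 -0.5 -1.8] gap 28.7 grip 69.3
```

Call:
drive_tool(
  targets=[
    {"hand":15,"x":0,"y":0.015,"z":0.02,"rx":0,"ry":0,"rz":0},
    {"hand":15,"x":0,"y":0.005,"z":0.02,"rx":0,"ry":0,"rz":0},
    {"hand":15,"x":0,"y":0,"z":0.02,"rx":0,"ry":0,"rz":0},
    {"hand":15,"x":0,"y":0,"z":0,"rx":0,"ry":0,"rz":0},
    {"hand":15,"x":0,"y":0,"z":0,"rx":0,"ry":0,"rz":0},
  ],
)

```text
t: 9.9
eef_pos: [0.5739, 0.1661, 0.0975]
tool_rot: [0.809, 0.588, 0.0, -0.0]
ft_force: [-0.1, -0.6, 2.7]
finger_gap: 0.34
grasp_force: 69.9
```

```bash
python3 -c "
from m import *
info()"
```

```text
t 9.9 pos [573.9 166.1  97.5] xdir 72.02 ydir -17.98 tilt [ 0.  0. -1.] F [-0.1 -0.6  2.7] gap 29.0 grip 69.9
```

Key seated at the first stop (tip about 28 mm down). Release, rise, shut the fingers.

Call:
drive_tool(
  targets=[
    {"hand":40,"x":0,"y":0,"z":0,"rx":0,"ry":0,"rz":0},
    {"hand":55,"x":0,"y":0,"z":0,"rx":0,"ry":0,"rz":0},
    {"hand":55,"x":0,"y":0,"z":0,"rx":0,"ry":0,"rz":0},
    {"hand":55,"x":0,"y":0,"z":0,"rx":0,"ry":0,"rz":0},
    {"hand":55,"x":0,"y":0,"z":-0.2,"rx":0,"ry":0,"rz":0},
    {"hand":55,"x":0,"y":0,"z":-0.5,"rx":0,"ry":0,"rz":0},
    {"hand":55,"x":0,"y":0,"z":-0.6,"rx":0,"ry":0,"rz":0},
    {"hand":55,"x":0,"y":0,"z":-0.5,"rx":0,"ry":0,"rz":0},
    {"hand":0,"x":0,"y":0,"z":0,"rx":0,"ry":0,"rz":0},
    {"hand":0,"x":0,"y":0,"z":0,"rx":0,"ry":0,"rz":0},
    {"hand":0,"x":0,"y":0,"z":0,"rx":0,"ry":0,"rz":0},
    {"hand":0,"x":0,"y":0,"z":0,"rx":0,"ry":0,"rz":0},
  ],
)

```text
t: 11.1
eef_pos: [0.573, 0.1658, 0.1677]
tool_rot: [0.809, 0.588, -0.001, -0.001]
ft_force: [-1.1, -0.1, -0.6]
finger_gap: 0.005
grasp_force: 0.0
```

```bash
cat >> m.py <<'E'
def look(n):
    info(); s,c,W=wrist(n); z=W[...,2]
    hsv=cv2.cvtColor(c["frame"],cv2.COLOR_BGR2HSV).astype(int); R=np.hypot(W[...,0]-.56,W[...,1]-.17)<.1
    o=(hsv[...,0]>=6)&(hsv[...,0]<=22)&(hsv[...,1]>120)&(z>.085)&(z<.15)&R
    if o.sum():
        zt=np.nanpercentile(z[o],90); rect(W,o&(abs(z-zt)<.003),"head top")
    red=((hsv[...,0]<5)|(hsv[...,0]>174))&(hsv[...,1]>150); rect(W,R&red&(z>.064)&(z<.072),"hub")
    for n2 in("top","scene"):
        t=read_camera(n2); W=cloud(t); z=W[...,2]; hsv=cv2.cvtColor(t["frame"],cv2.COLOR_BGR2HSV).astype(int)
        o=(hsv[...,0]>=6)&(hsv[...,0]<=20)&(hsv[...,1]>150)&(z>.08)&(z<.14)&(np.hypot(W[...,0]-.573,W[...,1]-.167)<.045); rect(W,o,n2+" key")
    return c
E
python3 -c "
from m import *
look('w6')"
```

```text
t 11.1 pos [573.  165.8 167.7] xdir 72.01 ydir -17.99 tilt [-2.4e-03 -5.0e-04 -1.0e+00] F [-1.1 -0.1 -0.6] gap 0.4 grip 0.0
head top n 3017 z [124.  125.5 126.8] ctr [574.3 166.1] size [35.8 30. ] ang 72.0
hub n 9990 z [65.5 67.6 69. ] ctr [552.9 171.7] size [ 82.5 114.8] ang 72.0
top key n 40 z [ 98.7 120.4 129.4] ctr [574.1 150.4] size [16.6  5.3] ang 3.0
scene key n 583 z [ 82.6 123.9 126.9] ctr [573.7 166.5] size [36.8 30.4] ang 72.3
```

Call:
drive_tool(
  targets=[
    {"hand":0,"x":0,"y":0.035,"z":0.4,"rx":0,"ry":0,"rz":0},
    {"hand":0,"x":0,"y":0,"z":0.35,"rx":0,"ry":0,"rz":0},
    {"hand":0,"x":0,"y":0,"z":0.15,"rx":0,"ry":0,"rz":0},
    {"hand":0,"x":0,"y":0,"z":0.05,"rx":0,"ry":0,"rz":0},
    {"hand":0,"x":0,"y":0,"z":0.04,"rx":0,"ry":0,"rz":0},
    {"hand":0,"x":0,"y":0,"z":0.04,"rx":0,"ry":0,"rz":0},
    {"hand":0,"x":0,"y":0.005,"z":0.04,"rx":0,"ry":0,"rz":0},
    {"hand":0,"x":0,"y":0.005,"z":0.04,"rx":0,"ry":0,"rz":0},
    {"hand":0,"x":0,"y":0.005,"z":0.04,"rx":0,"ry":0,"rz":0},
    {"hand":0,"x":0,"y":0,"z":0,"rx":0,"ry":0,"rz":0},
    {"hand":0,"x":0,"y":0,"z":0,"rx":0,"ry":0,"rz":0},
  ],
)

```text
t: 12.35
eef_pos: [0.5764, 0.1656, 0.1243]
tool_rot: [0.809, 0.588, 0.001, 0.0]
ft_force: [-1.6, 0.5, 6.2]
finger_gap: -0.002
grasp_force: 2.8
```

```bash
python3 -c "
from m import *
look('w7')"
```

```text
t 12.35 pos [576.4 165.6 124.3] xdir 72.02 ydir -17.98 tilt [ 1.6e-03  4.0e-04 -1.0e+00] F [-1.6  0.5  6.2] gap -0.1 grip 2.8
head top n 1939 z [121.9 123.7 124.9] ctr [576.5 171. ] size [25.1 29.4] ang 72.8
hub n 13251 z [65.4 67.6 68.9] ctr [553.4 171.7] size [ 82.1 114.6] ang 72.3
top key 0
scene key n 377 z [ 83.6 116.7 124.9] ctr [574. 167.] size [36.1 31.2] ang 71.7
```

Call:
drive_tool(
  targets=[
    {"hand":0,"x":0,"y":0,"z":0.04,"rx":0,"ry":0,"rz":0},
    {"hand":0,"x":0,"y":0,"z":0.04,"rx":0,"ry":0,"rz":0},
    {"hand":0,"x":0,"y":0,"z":0.04,"rx":0,"ry":0,"rz":0},
    {"hand":0,"x":0,"y":0,"z":0.04,"rx":0,"ry":0,"rz":0},
    {"hand":0,"x":0,"y":0,"z":0.04,"rx":0,"ry":0,"rz":0},
    {"hand":0,"x":0,"y":0,"z":0.04,"rx":0,"ry":0,"rz":0},
    {"hand":0,"x":0,"y":0,"z":0,"rx":0,"ry":0,"rz":0},
    {"hand":0,"x":0,"y":0,"z":0,"rx":0,"ry":0,"rz":0},
  ],
)

```text
t: 13.3
eef_pos: [0.5771, 0.1655, 0.115]
tool_rot: [0.809, 0.588, 0.001, 0.001]
ft_force: [1.5, -1.1, 5.8]
finger_gap: -0.0
grasp_force: 2.7
```

```bash
python3 -c "
from m import *
look('w8')"
```

```text
t 13.3 pos [577.1 165.5 115. ] xdir 72.01 ydir -17.99 tilt [ 3.1e-03  4.0e-04 -1.0e+00] F [ 1.5 -1.1  5.8] gap -0.0 grip 2.7
head top n 1952 z [112.7 114.5 115.7] ctr [577.2 171.4] size [24.3 29.6] ang 73.3
hub n 14379 z [65.3 67.6 68.9] ctr [555.5 171. ] size [ 82.7 114.7] ang 72.0
top key 0
scene key n 355 z [ 87.3 108.1 116.9] ctr [575.4 166.5] size [36.3 30.3] ang 70.3
```

Call:
drive_tool(
  targets=[
    {"hand":0,"x":0,"y":0.004,"z":0.04,"rx":0,"ry":0,"rz":0},
    {"hand":0,"x":0,"y":0.004,"z":0.04,"rx":0,"ry":0,"rz":0},
    {"hand":0,"x":0,"y":0.004,"z":0.04,"rx":0,"ry":0,"rz":0},
    {"hand":0,"x":0,"y":0.004,"z":0.04,"rx":0,"ry":0,"rz":0},
    {"hand":0,"x":0,"y":0.004,"z":0.04,"rx":0,"ry":0,"rz":0},
    {"hand":0,"x":0,"y":0.004,"z":0.04,"rx":0,"ry":0,"rz":0},
    {"hand":0,"x":0,"y":0.004,"z":0.04,"rx":0,"ry":0,"rz":0},
    {"hand":0,"x":0,"y":0.004,"z":0.04,"rx":0,"ry":0,"rz":0},
    {"hand":0,"x":0,"y":0,"z":0.02,"rx":0,"ry":0,"rz":0},
    {"hand":0,"x":0,"y":0,"z":0,"rx":0,"ry":0,"rz":0},
    {"hand":0,"x":0,"y":0,"z":0,"rx":0,"ry":0,"rz":0},
  ],
)

```text
t: 14.55
eef_pos: [0.5787, 0.1651, 0.1018]
tool_rot: [0.809, 0.588, 0.002, 0.001]
ft_force: [1.7, -1.5, 6.7]
finger_gap: 0.0
grasp_force: 3.2
```

```bash
python3 -c "
from m import *
look('w9')"
```

```text
t 14.55 pos [578.7 165.1 101.8] xdir 72.01 ydir -17.99 tilt [ 4.e-03  5.e-04 -1.e+00] F [ 1.7 -1.5  6.7] gap 0.0 grip 3.2
head top n 1946 z [ 99.5 101.3 102.5] ctr [578.7 170.6] size [25.7 29.7] ang 73.9
hub n 15942 z [65.4 67.6 68.9] ctr [558.7 169.8] size [ 82.8 114.5] ang 72.3
top key 0
scene key n 282 z [ 81.1  97.4 102.4] ctr [577.  166.4] size [35.6 29.9] ang 72.4
```

Call:
drive_tool(
  targets=[
    {"hand":0,"x":0,"y":0.003,"z":0.03,"rx":0,"ry":0,"rz":0},
    {"hand":0,"x":0,"y":0,"z":0.03,"rx":0,"ry":0,"rz":0},
    {"hand":0,"x":0,"y":0,"z":0.03,"rx":0,"ry":0,"rz":0},
    {"hand":0,"x":0,"y":0,"z":0,"rx":0,"ry":0,"rz":0},
  ],
)

```text
t: 15.1
eef_pos: [0.5792, 0.1652, 0.0999]
tool_rot: [0.809, 0.588, 0.002, 0.001]
ft_force: [-3.8, -1.5, 17.0]
finger_gap: -0.0
grasp_force: 8.8
```

Call:
drive_tool(
  targets=[
    {"hand":0,"x":0,"y":0,"z":0.03,"rx":0,"ry":0,"rz":0},
    {"hand":0,"x":0,"y":0,"z":0,"rx":0,"ry":0,"rz":0},
  ],
)

```text
t: 15.3
eef_pos: [0.5793, 0.1654, 0.0997]
tool_rot: [0.809, 0.588, 0.002, 0.001]
ft_force: [-6.9, -1.9, 24.7]
finger_gap: -0.004
grasp_force: 12.3
```

Force rises with no further travel at TCP z = 99.7 mm, so the key is home. Retreat straight up and check.

Call:
drive_tool(
  targets=[
    {"hand":0,"x":0,"y":0,"z":0.02,"rx":0,"ry":0,"rz":0},
    {"hand":0,"x":0,"y":0,"z":0,"rx":0,"ry":0,"rz":0},
    {"hand":0,"x":0,"y":0,"z":-0.15,"rx":0,"ry":0,"rz":0},
    {"hand":0,"x":0,"y":0,"z":-0.3,"rx":0,"ry":0,"rz":0},
    {"hand":0,"x":0,"y":0,"z":-0.6,"rx":0,"ry":0,"rz":0},
    {"hand":0,"x":0,"y":0,"z":-0.8,"rx":0,"ry":0,"rz":0},
    {"hand":0,"x":0,"y":0,"z":-0.8,"rx":0,"ry":0,"rz":0},
    {"hand":0,"x":0,"y":0,"z":0,"rx":0,"ry":0,"rz":0},
    {"hand":0,"x":0,"y":0,"z":0,"rx":0,"ry":0,"rz":0},
  ],
)

```text
t: 16.2
eef_pos: [0.5777, 0.1651, 0.2017]
tool_rot: [0.809, 0.588, 0.001, 0.0]
ft_force: [-0.4, -0.4, -0.2]
finger_gap: 0.0
grasp_force: 0.0
```

```bash
python3 -c "
from m import *
look('w10')"
```

```text
t 16.2 pos [577.7 165.1 201.7] xdir 72.01 ydir -17.99 tilt [ 2.e-03  3.e-04 -1.e+00] F [-0.4 -0.4 -0.2] gap 0.0 grip 0.0
head top n 2035 z [ 97.7  99.3 100.7] ctr [577.6 165.8] size [35.8 29.1] ang 71.5
hub n 8692 z [65.8 67.6 69. ] ctr [558.9 169.7] size [ 82.9 115. ] ang 72.3
top key n 117 z [ 81.3 100.5 103.8] ctr [572.1 156.6] size [13.9 29.9] ang 81.8
scene key n 460 z [ 81.4  98.3 101.2] ctr [577.1 166.5] size [36.4 31.2] ang 71.8
```

View pics/w10.png

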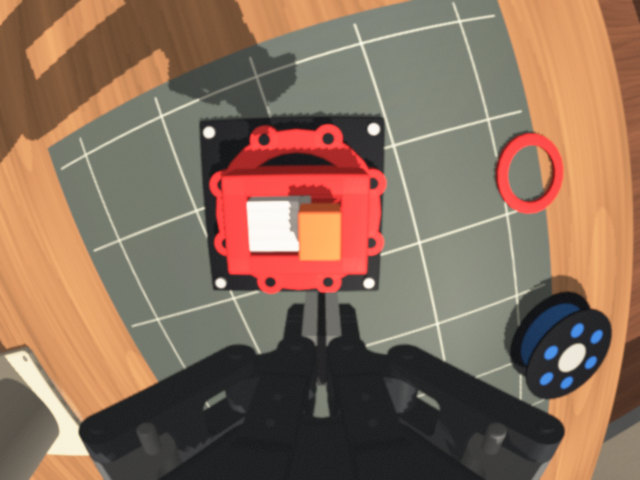

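The key stands upright in the gap (head at (320,232)). Its top is 32 mm above the hub, the hub has shifted about 6.2 mm, and the gripper is clear.

```bash
python3 -c "
from rig import *
print(hand_in())"
```

```text
the job is handed in; nothing more can be done
None
```

The orange key is fully home, its head top 32 mm above the gap. The hub has moved about 6 mm to its stop and is tight, the black key was left in the rack, and the job was handed in at about 16 s.

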